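Feed a steel roller along the fence and bolt it in

ROBOT

A 6-joint arm with a two-finger parallel gripper is mounted at the origin on a cart in front of the work surface, level with it; the furniture and walls round the work are solid. World frame = base frame: x ahead of the robot, y to its left, z up, the work surface at z = 0. Lengths are in m, angles in rad, forces in N, time in s.
With the tool pointing down it reaches from about 0.3 to 0.85 m from the base axis. Payload 5.4 kg.
Tool frame: the origin (TCP) lies midway between the tips of the shut fingers; the grasp point (between the pads) lies 19 mm behind it; z points along the fingers, y is the line along which they close (so a half turn about z gives the same grasp; the last joint's range is limited). The gripper opens to 85 mm and grips with 20 to 120 N. Pads are 22 mm wide; open, the fingers measure 114 mm over their backs; the gripper's body (76 mm by 85 mm) begins 54 mm behind the grasp point. The pads swing forward as they close: fully open they stand 13 mm farther back than shut.
Start: joints at [-1.513, 0.158, 1.597, -0, 1.386, -0.21], TCP at [0.152, -0.554, 0.231] pointing down, gripper open.
Joint ranges: [-2.91, 2.91], [-0.94, 2.29], [0.18, 2.7], [-1.29, 4.43], [0.17, 2.64], [-3, 3]. Speed limits (rad/s): [2.57, 2.57, 3.14, 3.14, 3.14, 3.14].

INTERFACE

Orientations are given as a unit quaternion [x, y, z, w].
In Python, from plant import robot gives the robot as it stands. The module is installed in compiled form; this text tells all that it offers.
- The arm moves only by the tool arm_command, never from a script. Its arguments are lists of equal length, an entry for each row: "slide": the shift along the tool's x, y, z in cm, a list of three; "yaw": the turn about the tool's z in rad. In form: {"slide": [[x, y, z], ...], "yaw": [yaw, ...]}. A call has exactly 5 rows; each row shifts and turns the commanded pose from where the row before left it, along the tool's axes as they then stand; what a row does not reach is not made up. A row lasts 1/8 s, in which the tool goes at most 62.5 mm and 10.7 degrees, less where a joint would pass 70% of its speed; a pose out of reach is approached as far as the arm can. A call is refused whole if a number of a shift passes 6.25 or a number of a turn 0.188, either way. A call with a gripper value outside its range is refused whole. "jaw" is the gripper command: -1 is shut, 1 is fully open, values between are in proportion, set as the call begins (left out, the last holds). The fingers move at their own pace and stop on an object; "squeeze" is the grip in N (left out, the last holds). Time passes only in rows, so rows that do not move let the fingers close, or fill a call up. It gives the time, the measured TCP pose, the force, the opening and the grip force at its end, in the units of the state.
- robot.observe(): the state, without advancing time (a new reading comes with each control period).
- robot.camera(name): name is "scene" or "top" or "wrist"; returns a dict with "img" (420x560x3 uint8, red, green, blue), "camera_matrix" (3x3 intrinsics, pixels), "cam_to_world" (4x4, takes a point from camera to world coordinates). Camera axes: x right, y up, looking along -z (the intrinsics and any distortion apply to the point x, -y, -z); pixel columns grow to the right and rows downward; lengths in m; the calibration is good to about 2 mm. A picture is of the moment at which its call begins. There is no depth.
- robot.sign_off(): hands the job in; it is judged then, once.
Trained networks look in a picture, given as the dict that the camera call returned (one of the last four; its "shot" number tells which), for a name from the list of things; names that differ only in an ending like _2 or _b are one class to them, and where a whole thing is asked for, a point or a joint stands for the part that bears it (a point fixed in the world has none). Each returns a list of dicts, best first, with "score" (0 to 1); they miss things now and then, are a little off and sometimes report something else, mostly with a low value. They report only what shows in the picture. A call takes as long as a camera call. They do not tell look-alikes from the thing itself.
- robot.trace(thing, picture): "mask" (420x560 bool, what is visible of it) and "pixel" ([column, row] in pixels, amid what is visible of it).
The state is a dict: "t": time; "joints": joint angles; "joint_vel": joint speeds; "joint_torque": joint torques, N m; "tcp_pos": TCP position; "eef_rot": TCP orientation; "ft_force": force on the tool from outside, world axes, zero at the start; "ft_torque": the same for the moment, N m; "gripper_width": opening from 0.0 (shut) to 1.0 (fully open); "gripper_force": force on a finger pad.
Only numpy, scipy, OpenCV 4.12 (cv2) and the standard library are available. Lean on these libraries where they do the work, as an engineer would, in place of code of your own. Each camera call takes 0.05 s, during which the arm holds its last target. There are 200 camera calls.

TASK

Ready the steel roller for marking: roll it sideways until it lies flat against the entry end of the long fence, then push it lengthwise along the fence, keeping it against the fence all the way and without lifting it, until its end is fully home against the end stop. Then take the black-knobbed lever through its zigzag gate, right to the far end of the last slot, so that its bolt bar shuts the roller in. Leave the other things on the bench where they are.

Things in the scene. Friction and masses are not known exactly. Their poses are not given: they have to be found in the camera images.
- roller: Loose plain steel roller, a cylinder 60 mm in diameter, 120 mm long, about 0.4 kg, lying on the bench; it rolls easily. Origin at its centre, 30 mm above the bench; its y axis is the cylinder's axis, x and z turn as it rolls. Starts in front of the fence's entry end, axis within 0.25 rad of the fence, centre 52 to 95 mm before its face.
- fence: Fixed fixture, yaw within 0.2 rad of the world's. Origin on the bench, in the fence's front face; x into the fence, away from the robot; y along it to the end stop (left). Fence: straight aluminium bar 44 mm high, 16 thick, face at x = 0, from y = -230 mm (entry end) to 190; from y = -9 to 50 it has a window below 30 mm height for the bolt bar.
- stop (a point): Point on the end stop's face, 30 mm above the bench, where the centre of the roller's end comes to lie: x = -30, y = +170 mm in the fence frame. The stop is a steel block 46 mm high, x = -65 to 0. A roller that is home has its centre at x = -30, y = +110 mm in the fence frame, its other end at y = +50.
- gate (a point): Start of the zigzag slot, in the top (46 mm high) of the dark steel gate plate behind the fence (x = 22 to 93, y = -19 to 61 mm in the fence frame). Slot 15 mm wide, lever stem 10 mm. Its centre line in the fence frame: from here (75, 1) along y to (75, 21), then towards the robot to (40, 21), then along y to (40, 41) mm.
- lever_knob (a point): Centre of the lever's black round knob, 80 mm above the bench: 28 mm in diameter, sides straight from 68 to 88 mm, top at 94. The lever slides upright, about 1 N, and stays where left. At its foot a bar 12 mm wide, 17 to 27 mm above the bench, reaches 70 mm towards the robot; in the last slot it stands behind the homed roller with 3 mm play.
- lever_in (a joint): Travel of the lever towards the robot (along the fence fixture's -x), m: 0 in the first slot, 0.035 in the last slot. The gate lets it change only near lever_along = 0.020.
- lever_along (a joint): Travel of the lever along the fence towards the end stop (fixture +y), m: 0 to 0.020 in the first slot, 0.020 to 0.040 in the last slot; 0.040 is the far end. Starts between 0 and 0.008 with lever_in = 0.
- tape_roll: Roll of masking tape lying flat, 67 mm across, 19 mm high; bystander in front of the fence's stop end. Origin at the centre of its underside.
- v_block: Small steel V-block 28 x 36 x 30 mm; bystander beyond the end stop. Origin at the centre of its underside.
- gauge_block: Steel setting block 24 x 37 x 25 mm with two holes; bystander behind the entry fence. Origin at the centre of its underside.
- brush: Flat brush with wooden handle, 29 x 142 x 12 mm, long along its y; bystander near the left front of the bench. Origin at the centre of its underside.
Mind the look-alikes: they are no part of the job. What is shaped like the roller but green is not meant.

How it is judged:
By the outcome, as a careful person would: the job done as asked, in the order asked, and still so for the second after the job is handed in, with the robot touching nothing.
It also fails if it takes over 61 s, if anything falls off the work surface, if the arm or the gripper's body presses on something with over 40 N, if the wrist force passes 120 N, or if a joint passes its speed limit or range.

## Working session

There is one attempt and no reset: what is moved stays moved. The work goes in short steps, Python scripts to look and compute and a tool call to move; the robot and the scene stay as the last step left them, time stands still between calls to the robot, and variables do not carry over. Pictures are saved under pics/ and viewed, at most 10 in all, crops included, and the job is handed in when it is done.

Besides the shell and the picture viewer there is one more tool, called after "Request:" as name(argument=value, ...) on one line, values as JSON. arm_command: Moves the arm, as the interface text tells. Its arguments: {"type":"object","properties":{"slide":{"type":"array","items":{"type":"array","items":{"type":"number"}}},"yaw":{"type":"array","items":{"type":"number"}},"jaw":{"type":"number"},"squeeze":{"type":"number"}},"required":["slide","yaw"]}

```bash
mkdir -p pics; cat > h.py <<'E'
import numpy as np, cv2
from plant import robot
def ray(c,px):
    K=np.array(c["camera_matrix"]);T=np.array(c["cam_to_world"])
    d=np.linalg.inv(K)@[px[0],px[1],1]; d=T[:3,:3]@[d[0],-d[1],-d[2]]
    return T[:3,3],d
def at_z(c,px,z):
    o,d=ray(c,px); return o+d*(z-o[2])/d[2]
def proj(c,P):
    K=np.array(c["camera_matrix"]);T=np.array(c["cam_to_world"])
    q=T[:3,:3].T@(np.array(P)-T[:3,3]); v=K@[q[0],-q[1],-q[2]]; return v[:2]/v[2]
def tri(obs):
    A=np.zeros((3,3));b=np.zeros(3)
    for c,p in obs:
        o,d=ray(c,p);d=d/np.linalg.norm(d);M=np.eye(3)-np.outer(d,d);A+=M;b+=M@o
    return np.linalg.solve(A,b)
def save(c,n): cv2.imwrite(f"pics/{n}.png",c["img"][:,:,::-1])
E
python3 - <<'E'
from h import *
np.set_printoptions(precision=4,suppress=True)
C={}
for n in("scene","top"):
    c=robot.camera(n);save(c,n);C[n]=c
    print(n,c.keys(),np.array(c["cam_to_world"]).tolist(),np.array(c["camera_matrix"]).tolist())
    for t,z in(("roller",.03),("fence",.044),("lever_knob",.08),("tape_roll",.01),("v_block",.03),("gauge_block",.025),("brush",.012)):
        for r in robot.trace(t,c)[:3]: print(t,round(r["score"],2),np.array(r["pixel"]),r["mask"].sum(),at_z(c,r["pixel"],z))
s=robot.observe();print(s["eef_rot"],s["tcp_pos"],s["t"],s["ft_force"])
E
```

```text
scene dict_keys(['img', 'camera_matrix', 'cam_to_world', 'shot']) [[-0.7772763855881629, 0.4566885602128368, -0.4327551032370706, 0.16704662761177608], [-0.6289428315683196, -0.5459668576616282, 0.5534899321161242, 0.5505760462049468], [0.016502576339036602, 0.7023928739002223, 0.711598141979278, 0.7407105261702853], [0.0, 0.0, 0.0, 1.0]] [[389.46838240520225, 0.0, 276.25069586544976], [0.0, 389.46838240520225, 211.50138823863702], [0.0, 0.0, 1.0]]
roller 0.76 [371.4 176.1] 968 [ 0.481  -0.2849  0.03  ]
roller 0.73 [311.  192.4] 965 [ 0.5729 -0.1188  0.03  ]
fence 0.86 [257.4 212.7] 3029 [0.6243 0.0422 0.044 ]
lever_knob 0.64 [249.4 194.2] 219 [0.6582 0.0325 0.08  ]
tape_roll 0.86 [303.7 268.4] 544 [0.4468 0.085  0.01  ]
v_block 0.51 [239.1 292.5] 313 [0.5078 0.2363 0.03  ]
gauge_block 0.45 [270. 184.] 120 [ 0.6831 -0.0783  0.025 ]
brush 0.88 [268.6 325.8] 562 [0.4163 0.2482 0.012 ]
brush 0.74 [258.4 214.8] 3280 [0.6383 0.023  0.012 ]
brush 0.74 [246.2 194.3] 224 [ 0.7152 -0.0149  0.012 ]
top dict_keys(['img', 'camera_matrix', 'cam_to_world', 'shot']) [[-0.0212540491136296, 0.9810211
[... 192 characters left out ...]
11864368713089, 1.3174910860781301], [0.0, 0.0, 0.0, 1.0]] [[532.3515464154219, 0.0, 282.2714828825748], [0.0, 532.3515464154219, 217.27253045411348], [0.0, 0.0, 1.0]]
roller 0.95 [421.8 247.6] 1303 [ 0.4837 -0.2915  0.03  ]
roller 0.81 [348.5 216.2] 1278 [ 0.5657 -0.1174  0.03  ]
fence 0.65 [292.  190.8] 3085 [0.63   0.0201 0.044 ]
lever_knob 0.55 [205.6 282.9] 488 [0.4065 0.226  0.08  ]
tape_roll 0.59 [255.  265.9] 437 [0.4506 0.1155 0.01  ]
v_block 0.46 [206.1 240.9] 219 [0.5126 0.2334 0.03  ]
gauge_block 0.51 [332.4 169. ] 137 [ 0.6886 -0.083   0.025 ]
brush 0.76 [208.3 280.6] 445 [0.417  0.2302 0.012 ]
[0.991  0.1335 0.     0.    ] [ 0.1521 -0.5545  0.2313] 0.8 [ 0.3474  1.1998 -0.1203]
```

```bash
python3 - <<'E'
import cv2
a=cv2.imread("pics/top.png")[130:310,160:460]
cv2.imwrite("pics/topc.png",cv2.resize(a,None,fx=2.66,fy=2.66,interpolation=cv2.INTER_CUBIC))
a=cv2.imread("pics/scene.png")[140:350,180:460]
cv2.imwrite("pics/scenec.png",cv2.resize(a,None,fx=2.8,fy=2.8,interpolation=cv2.INTER_CUBIC))
E
```

```text
(no output)
```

View pics/topc.png

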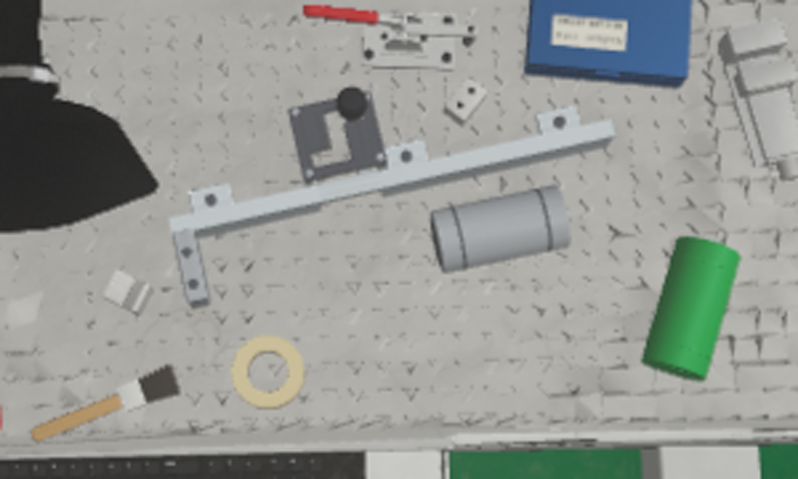

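View pics/scenec.png

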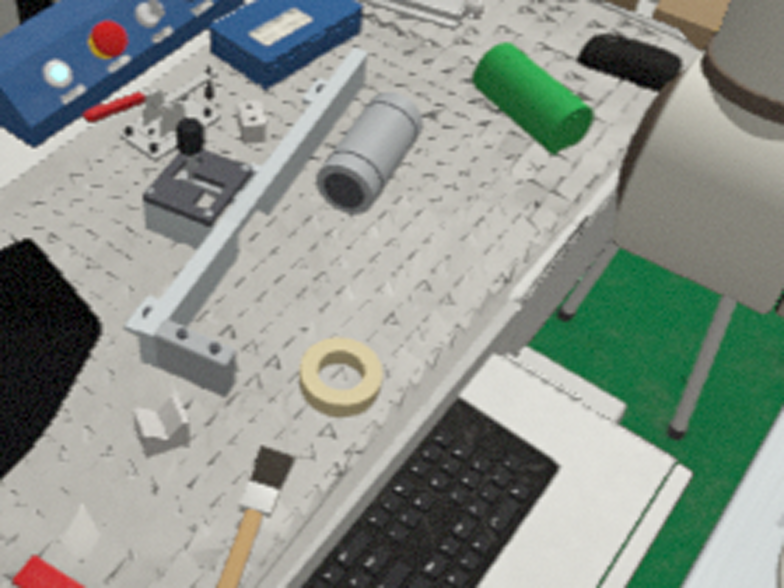

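The top crop shows the steel roller at (500,228), the green look-alike at (690,310), the fence from (612,130) to (172,222), the knob at (351,103) and the stop at (190,270). Next I fit the models to the masks.

```bash
cat >> h.py <<'E'
from scipy.optimize import minimize
def box(x0,x1,y0,y1,z0,z1): return np.array([[x,y,z] for x in(x0,x1) for y in(y0,y1) for z in(z0,z1)])
a=np.linspace(0,2*np.pi,40)
CYL=np.array([[.03*np.cos(t),s*.06,.03+.03*np.sin(t)] for t in a for s in(-1,1)])
FEN=[box(0,.016,-.23,.19,0,.044),box(-.065,.0,.17,.19,0,.046)]
def w(p,P):
    c,s=np.cos(p[2]),np.sin(p[2]); P=np.atleast_2d(P)
    return np.c_[p[0]+c*P[:,0]-s*P[:,1],p[1]+s*P[:,0]+c*P[:,1],P[:,2]]
def sil(c,p,parts,S=8):
    m=np.zeros((420,560),np.uint8)
    for P in parts:
        u=np.array([proj(c,q) for q in w(p,P)])
        h=cv2.convexHull(np.round(u*16).astype(np.int32)); cv2.fillConvexPoly(m,h,1,cv2.LINE_8,4)
    return m>0
def fit(obs,p0,parts,steps=(.01,.01,.05)):
    def f(p):
        t=0
        for c,m in obs:
            s=sil(c,p,parts); t+=1-(s&m).sum()/(s|m).sum()
        return t
    best=None
    p=np.array(p0,float)
    for sc in(1,.4,.15):
        r=minimize(f,p,method="Nelder-Mead",options=dict(initial_simplex=np.vstack([p]+[p+sc*np.eye(3)[i]*steps[i] for i in range(3)]),xatol=1e-5,fatol=1e-5,maxiter=150)); p=r.x
    return p,r.fun
E
python3 - <<'E'
from h import *
np.set_printoptions(precision=4,suppress=True)
C={n:robot.camera(n) for n in("scene","top")}
F=[];R=[];K=[]
for n,c in C.items():
    F.append((c,robot.trace("fence",c)[0]["mask"]))
    rs=robot.trace("roller",c)
    hue=[r for r in rs if np.ptp(c["img"][r["mask"]].mean(0))<25]
    R.append((c,hue[0]["mask"]))
for nm,o in(("f",F),("r",R)):
    p0=(.61,-.0,.2) if nm=="f" else (.57,-.118,.2)
    parts=FEN if nm=="f" else [CYL]
    for sel in([0],[1],[0,1]):
        p,f=fit([o[i] for i in sel],p0,parts);print(nm,sel,p,f)
    if nm=="f":pf=p
    else: pr=p
# knob: dark blob
top=C["top"];sc=C["scene"]
for c,(u,v),z in((top,(160+351/2.66,130+103/2.66),.094),(sc,(180+190/2.8,140+136/2.8),.08)):
    g=c["img"].max(2); u0,v0=int(u),int(v)
    m=(g[v0-14:v0+15,u0-14:u0+15]<50).astype(np.uint8)
    n,l,st,ce=cv2.connectedComponentsWithStats(m); i=l[14,14]
    px=ce[i]+[u0-14,v0-14]; print(i,st[i],px,at_z(c,px,.081)); K.append((c,px))
k=tri(K);print("knob",k)
def inv(p,P):
    d=np.array(P[:2])-p[:2];c,s=np.cos(p[2]),np.sin(p[2]);return np.array([c*d[0]+s*d[1],-s*d[0]+c*d[1]])
print("knob in fence",inv(pf,k),"roller in fence",inv(pf,pr),pr[2]-pf[2])
out=[]
for c,x0,y0,W,H in((top,160,130,300,180),(sc,180,140,280,210)):
    im=cv2.resize(c["img"][:,:,::-1].copy(),None,fx=3,fy=3,interpolation=cv2.INTER_CUBIC)
    for L in([(0,-.23,.044),(0,.19,.044)],[(.016,-.23,.044),(.016,.19,.044)],[(0,.17,.046),(-.065,.17,.046)],[(0,.17,.046),(0,.19,.046)],[(.075,.001,.046),(.075,.021,.046)],[(.075,.021,.046),(.04,.021,.046)],[(.04,.021,.046),(.04,.041,.046)],[(.0,-.23,.0),(.0,-.23,.044)]):
        u=[tuple(int(t*3+1) for t in proj(c,q)) for q in w(pf,L)]; cv2.line(im,u[0],u[1],(0,0,255),1)
    h=sil(c,pr,[CYL]).astype(np.uint8);h=cv2.resize(h,None,fx=3,fy=3,interpolation=0)
    cs,_=cv2.findContours(h,0,2);cv2.drawContours(im,cs,-1,(255,0,255),1)
    out.append(im[y0*3:(y0+H)*3,x0*3:(x0+W)*3])
cv2.imwrite("pics/o1.png",out[0][:500,:800]);cv2.imwrite("pics/o2.png",out[1][:600,:800])
E
```

```text
f [0] [ 0.6062 -0.001   0.199 ] 0.37525532535745554
f [1] [0.6053 0.0005 0.1974] 0.4023297491039427
f [0, 1] [0.6051 0.0001 0.1967] 0.7850965236905233
r [0] [ 0.5681 -0.1184  0.1894] 0.06570048309178744
r [1] [ 0.5671 -0.1164  0.2268] 0.09900990099009899
r [0, 1] [ 0.5668 -0.1143  0.1836] 0.17344519556473337
0 [  0   0  29  29 841] [291. 168.] [0.6775 0.0214 0.081 ]
2 [10  9  9 12 83] [247.3373 188.8554] [0.6746 0.0219 0.081 ]
knob [0.677  0.0209 0.0793]
knob in fence [0.0745 0.0063] roller in fence [-0.0599 -0.1047] -0.013097425203104945
```

View pics/o1.png

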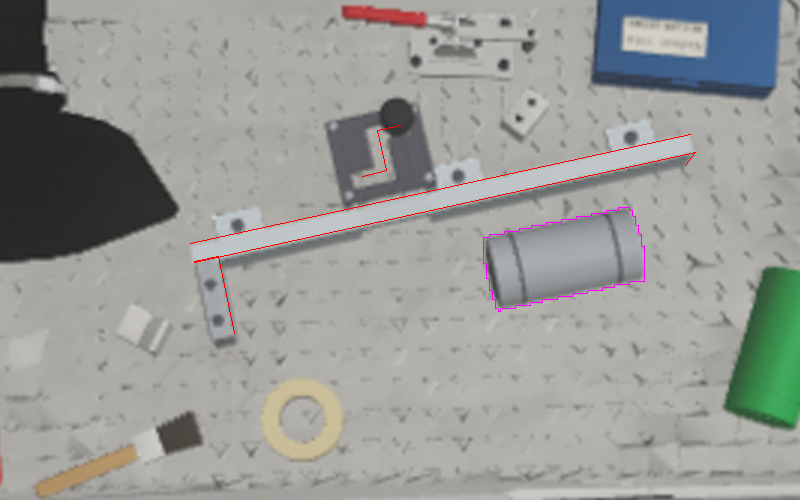

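View pics/o2.png

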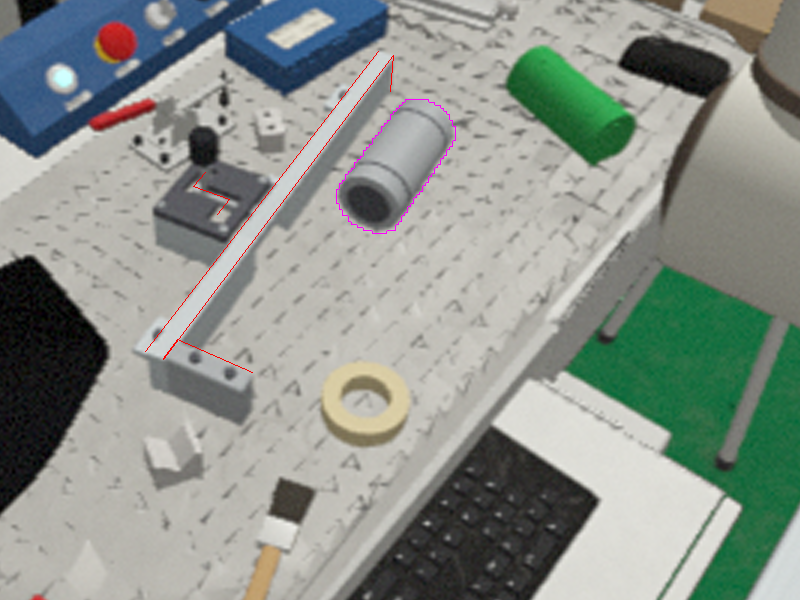

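The overlays fit. The fence is at about (0.605, 0.000) with yaw 0.197. The roller lies nearly parallel, 30 mm off the face. The knob is at fence (75, 6) mm, which agrees with the gate. I'm moving to the robot side of the roller.

Request:
arm_command(slide=[[0,0,0],[4.8,-3.8,0],[4.8,-3.8,0],[4.8,-3.8,0],[4.8,-3.8,0]], yaw=[0.071,0,0,0,0], jaw=0.2)

```text
t: 1.72
tcp_pos: [0.3117, -0.3664, 0.2315]
eef_rot: [0.995, 0.098, 0.0, 0.0]
ft_force: [1.2, -0.2, -0.1]
gripper_width: 0.597
gripper_force: 0.0
```

Request:
arm_command(slide=[[4.8,-3.8,0],[4.8,-3.8,0],[4.8,-3.8,0],[4.8,-3.8,0],[4.8,-3.8,0]], yaw=[0,0,0,0,0])

```text
t: 2.35
tcp_pos: [0.5101, -0.1329, 0.2316]
eef_rot: [0.995, 0.098, 0.0, 0.0]
ft_force: [0.2, -0.5, -1.1]
gripper_width: 0.596
gripper_force: 0.0
```

```bash
cat >> h.py <<'E'
PF=np.array([.6051,.001,.1967])
def st():
    s=robot.observe(); x,y,_,_=s["eef_rot"]; ang=2*np.arctan2(y,x)
    d=np.array(s["tcp_pos"][:2])-PF[:2];c,q=np.cos(PF[2]),np.sin(PF[2])
    f=np.array([c*d[0]+q*d[1],-q*d[0]+c*d[1]])
    print("t",round(s["t"],2),"fence mm",np.round(f*1e3,1),"z",round(s["tcp_pos"][2]*1e3,1),"yawerr",round(ang-PF[2],4),"F",np.round(s["ft_force"],1),"w",round(s["gripper_width"],2),s["eef_rot"][2:])
E
python3 -c "
from h import *;st()"
```

```text
t 2.35 fence mm [-119.3 -112.8] z 231.6 yawerr 0.0002 F [ 0.2 -0.5 -1.1] w 0.6 [0.00035479 0.0003509 ]
```

Request:
arm_command(slide=[[0,-0.5,5.5],[0,0,5.5],[0,0,5.0],[0,0,3.5],[0,0,1.7]], yaw=[0,0,0,0,0])

```text
t: 2.98
tcp_pos: [0.5067, -0.1291, 0.0173]
eef_rot: [0.995, 0.098, -0.001, -0.001]
ft_force: [0.5, -0.7, 0.7]
gripper_width: 0.602
gripper_force: 0.0
```

Request:
arm_command(slide=[[0.4,0,0],[0.4,0,0],[0.4,0,0],[0.4,0,0],[0.4,0,0]], yaw=[0,0,0,0,0])

```text
t: 3.6
tcp_pos: [0.528, -0.1259, 0.0197]
eef_rot: [0.995, 0.098, 0.0, 0.0]
ft_force: [0.2, -0.6, -0.1]
gripper_width: 0.602
gripper_force: 0.3
```

```bash
python3 -c "
from h import *;st()"
```

```text
t 3.6 fence mm [-100.4 -109.4] z 19.7 yawerr 0.0002 F [ 0.2 -0.6 -0.1] w 0.6 [0.00012382 0.00020561]
```

Request:
arm_command(slide=[[0.2,0,0],[0.3,0,0],[0.3,0,0],[0.3,0,0],[0.3,0,0]], yaw=[0,0,0,0,0])

```text
t: 4.22
tcp_pos: [0.5415, -0.123, 0.0193]
eef_rot: [0.995, 0.098, -0.0, -0.0]
ft_force: [0.3, -0.3, -0.0]
gripper_width: 0.601
gripper_force: 0.0
```

Request:
arm_command(slide=[[0.3,0,0],[0.2,0,0],[0.2,0,0],[0.2,0,0],[0.2,0,0]], yaw=[0,0,0,0,0])

```text
t: 4.85
tcp_pos: [0.5522, -0.1209, 0.0193]
eef_rot: [0.995, 0.098, 0.0, -0.0]
ft_force: [0.1, 0.9, -1.2]
gripper_width: 0.598
gripper_force: 0.1
```

Request:
arm_command(slide=[[0.1,0,0],[0.1,0,0],[0.1,0,0],[0.1,0,0],[0,0,0]], yaw=[0,0,0,0,0])

```text
t: 5.48
tcp_pos: [0.5558, -0.1202, 0.0193]
eef_rot: [0.995, 0.098, -0.0, 0.0]
ft_force: [-2.4, -0.2, 2.1]
gripper_width: 0.597
gripper_force: 1.0
```

```bash
cat >> h.py <<'E'
def look(p0,names=("top","scene")):
    o=[]
    for n in names:
        c=robot.camera(n)
        rs=[r for r in robot.trace("roller",c) if np.ptp(c["img"][r["mask"]].mean(0))<25]
        if not rs: print("none",n); continue
        m=rs[0]["mask"]; o.append((c,m))
        p,f=fit([o[-1]],w(PF,[[p0[0],p0[1],0]])[0][:2].tolist()+[PF[2]],[CYL])
        d=p[:2]-PF[:2];cc,q=np.cos(PF[2]),np.sin(PF[2])
        print(n,"roller fence mm",np.round([1e3*(cc*d[0]+q*d[1]),1e3*(-q*d[0]+cc*d[1])],1),"dyaw",round(p[2]-PF[2],3),"1-iou",round(f,3),m.sum())
    return o
E
python3 -c "
from h import *;st();look((-.032,-.105))"
```

```text
t 5.47 fence mm [ -72.1 -109.3] z 19.3 yawerr 0.0001 F [-2.4 -0.2  2.1] w 0.6 [-3.02212144e-04  3.28951982e-05]
top roller fence mm [-20.  -96.6] dyaw -0.02 1-iou 0.912 113
none scene
```

Request:
arm_command(slide=[[0.1,0,0],[0.05,0,0],[0.05,0,0],[0,0,0],[0,0,0]], yaw=[0,0,0,0,0])

```text
t: 6.3
tcp_pos: [0.5565, -0.1202, 0.0192]
eef_rot: [0.995, 0.099, -0.002, 0.0]
ft_force: [-8.0, -3.0, 5.6]
gripper_width: 0.599
gripper_force: 4.3
```

```bash
python3 - <<'E'
from h import *
st()
a=robot.camera("top")["img"][130:310,200:460,::-1];b=robot.camera("scene")["img"][140:320,220:480,::-1]
cv2.imwrite("pics/c1.png",cv2.resize(np.hstack([a,b]),(800,277*1),interpolation=cv2.INTER_CUBIC))
E
```

```text
t 6.3 fence mm [ -71.4 -109.4] z 19.2 yawerr 0.0007 F [-8.  -3.   5.6] w 0.6 [-1.87282410e-03  1.49169431e-05]
```

View pics/c1.png

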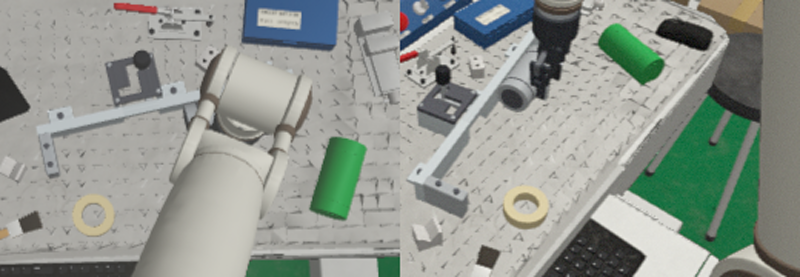

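Request:
arm_command(slide=[[-0.1,0,0],[-0.1,0,0],[-0.3,0,0],[-1.0,0,0],[-1.5,0,0]], yaw=[0,0,0,0,0])

```text
t: 7.02
tcp_pos: [0.5281, -0.1256, 0.0193]
eef_rot: [0.995, 0.098, 0.0, 0.0]
ft_force: [-0.8, -0.8, 0.5]
gripper_width: 0.602
gripper_force: 0.0
```

Request:
arm_command(slide=[[0,0,-4.0],[0,1.0,-4.5],[2.0,4.0,0],[2.0,4.0,0],[2.0,2.0,0]], yaw=[0,0,0,0,0], jaw=-1)

```text
t: 7.65
tcp_pos: [0.6093, -0.2237, 0.1045]
eef_rot: [0.995, 0.097, 0.0, 0.0]
ft_force: [-1.2, 0.6, 0.8]
gripper_width: 0.001
gripper_force: 0.0
```

```bash
python3 -c "
from h import *;st();look((-.03,-.105))"
```

```text
t 7.65 fence mm [ -39.8 -221.2] z 104.5 yawerr -0.0015 F [-1.2  0.6  0.8] w 0.0 [0.00035229 0.00029134]
top roller fence mm [ -31.  -105.4] dyaw 0.011 1-iou 0.16 1096
scene roller fence mm [ -28.7 -110.4] dyaw 0.023 1-iou 0.064 979
```

Request:
arm_command(slide=[[-0.2,0,3.5],[-0.2,0,3.2],[0,0,1.5],[0,-1.0,0],[0,-1.0,0]], yaw=[0,0,0,0,0])

```text
t: 8.48
tcp_pos: [0.6018, -0.2025, 0.0238]
eef_rot: [0.995, 0.098, 0.001, 0.001]
ft_force: [-0.2, 0.7, 1.2]
gripper_width: -0.004
gripper_force: 0.0
```

Request:
arm_command(slide=[[0,-0.5,0],[0.05,-0.5,0],[0.05,-0.6,0],[0.05,-0.6,0],[0.05,-0.6,0]], yaw=[0,0,0,0,0])

```text
t: 9.1
tcp_pos: [0.5978, -0.1756, 0.0228]
eef_rot: [0.995, 0.098, 0.0, 0.001]
ft_force: [-0.9, -4.4, 1.1]
gripper_width: -0.006
gripper_force: 1.9
```

```bash
python3 -c "
from h import *;st();look((-.03,-.09))"
```

```text
t 9.1 fence mm [ -41.6 -171.8] z 22.8 yawerr 0.0 F [-0.9 -4.4  1.1] w -0.01 [0.00033668 0.00079816]
top roller fence mm [-30.3 -84.8] dyaw 0.013 1-iou 0.526 614
scene roller fence mm [-30.1 -98.2] dyaw 0.008 1-iou 0.055 981
```

Request:
arm_command(slide=[[0.03,-0.7,0],[0.03,-0.8,0],[0.03,-0.8,0],[0.03,-0.8,0],[0.03,-0.8,0]], yaw=[0,0,0,0,0])

```text
t: 9.93
tcp_pos: [0.5913, -0.1361, 0.0224]
eef_rot: [0.995, 0.098, 0.0, 0.0]
ft_force: [-0.0, -3.7, 2.2]
gripper_width: -0.003
gripper_force: 2.0
```

```bash
python3 -c "
from h import *;st();look((-.03,-.06),('scene',))"
```

```text
t 9.93 fence mm [ -40.3 -131.8] z 22.4 yawerr 0.0002 F [-0.  -3.7  2.2] w -0.0 [5.68272220e-05 1.43119028e-04]
scene roller fence mm [-29.8 -58.8] dyaw 0.007 1-iou 0.061 1026
```

Tracking well: the roller is at x = -30 and still parallel to the fence.

Request:
arm_command(slide=[[0.03,-0.8,0],[0.03,-0.8,0],[0.03,-0.8,0],[0.03,-0.8,0],[0.03,-0.8,0]], yaw=[0,0,0,0,0])

```text
t: 10.65
tcp_pos: [0.585, -0.0965, 0.0224]
eef_rot: [0.995, 0.098, 0.0, 0.0]
ft_force: [-0.7, -4.2, 1.6]
gripper_width: 0.001
gripper_force: 1.7
```

```bash
python3 -c "
from h import *;st();look((-.03,-.02),('scene',))"
```

```text
t 10.65 fence mm [-38.8 -91.7] z 22.4 yawerr 0.0002 F [-0.7 -4.2  1.6] w 0.0 [2.73051991e-05 5.98117591e-05]
scene roller fence mm [-31.1 -18.2] dyaw 0.02 1-iou 0.054 1100
```

Request:
arm_command(slide=[[0.03,-0.8,0],[0.03,-0.8,0],[0.03,-0.8,0],[0.03,-0.8,0],[0.03,-0.8,0]], yaw=[0,0,0,0,0])

```text
t: 11.38
tcp_pos: [0.5787, -0.057, 0.0224]
eef_rot: [0.995, 0.098, 0.0, 0.0]
ft_force: [0.2, -2.3, 1.7]
gripper_width: -0.001
gripper_force: 1.8
```

```bash
python3 -c "
from h import *;st();look((-.03,.02),('scene',))"
```

```text
t 11.38 fence mm [-37.3 -51.7] z 22.4 yawerr 0.0002 F [ 0.2 -2.3  1.7] w -0.0 [6.84084568e-05 7.22064758e-05]
scene roller fence mm [-29.7  21.2] dyaw 0.003 1-iou 0.039 1202
```

Request:
arm_command(slide=[[0.02,-0.8,0],[0.02,-0.8,0],[0.02,-0.8,0],[0.02,-0.8,0],[0.02,-0.8,0]], yaw=[0,0,0,0,0])

```text
t: 12.1
tcp_pos: [0.5717, -0.0176, 0.0223]
eef_rot: [0.995, 0.098, -0.0, 0.0]
ft_force: [0.6, -4.2, 1.8]
gripper_width: -0.002
gripper_force: 1.7
```

```bash
python3 -c "
from h import *;st();look((-.03,.06),('scene',))"
```

```text
t 12.1 fence mm [-36.3 -11.7] z 22.3 yawerr 0.0002 F [ 0.6 -4.2  1.8] w -0.0 [-3.20666725e-06  3.85631449e-05]
scene roller fence mm [-30.9  63.9] dyaw 0.002 1-iou 0.072 1213
```

Request:
arm_command(slide=[[0.02,-0.8,0],[0.02,-0.8,0],[0.02,-0.8,0],[0.02,-0.7,0],[0.02,-0.5,0]], yaw=[0,0,0,0,0])

```text
t: 12.82
tcp_pos: [0.5657, 0.0179, 0.0223]
eef_rot: [0.995, 0.098, -0.0, 0.0]
ft_force: [0.2, -3.3, 1.7]
gripper_width: 0.003
gripper_force: 1.7
```

```bash
python3 -c "
from h import *;st();look((-.03,.096),('scene',))"
```

```text
t 12.82 fence mm [-35.4  24.2] z 22.3 yawerr 0.0004 F [ 0.2 -3.3  1.7] w 0.0 [-4.26623857e-05  5.46085140e-05]
scene roller fence mm [-30.4  92.9] dyaw 0.033 1-iou 0.19 1113
```

Roughly 12 mm remain, so I'll go slowly until the force rises.

Request:
arm_command(slide=[[0.01,-0.3,0],[0.01,-0.2,0],[0.01,-0.2,0],[0.01,-0.2,0],[0,-0.1,0]], yaw=[0,0,0,0,0])

```text
t: 13.55
tcp_pos: [0.5642, 0.0274, 0.0223]
eef_rot: [0.995, 0.098, -0.0, -0.0]
ft_force: [0.1, -3.3, 1.2]
gripper_width: 0.002
gripper_force: 1.5
```

Request:
arm_command(slide=[[0,-0.1,0],[0,-0.1,0],[0,-0.05,0],[0,0,0],[0,0,0]], yaw=[0,0,0,0,0])

```text
t: 14.18
tcp_pos: [0.5641, 0.028, 0.0224]
eef_rot: [0.995, 0.098, 0.0, 0.001]
ft_force: [0.6, -9.4, -0.7]
gripper_width: 0.002
gripper_force: 5.0
```

```bash
python3 -c "
from h import *;st()"
```

```text
t 14.18 fence mm [-34.9  34.5] z 22.4 yawerr 0.0002 F [ 0.6 -9.4 -0.7] w 0.0 [0.00020922 0.00143597]
```

Request:
arm_command(slide=[[0.03,-0.1,0],[0.02,-0.05,0],[0,0,0],[0,0,0],[0,0,0]], yaw=[0,0,0,0,0])

```text
t: 14.8
tcp_pos: [0.5641, 0.028, 0.0224]
eef_rot: [0.995, 0.099, -0.0, 0.003]
ft_force: [-1.0, -15.3, -0.2]
gripper_width: 0.005
gripper_force: 7.9
```

```bash
python3 -c "
from h import *;st();o=look((-.03,.11),('scene','top'))
save(o[0][0],'s2');im=cv2.imread('pics/s2.png')[180:340,180:380];cv2.imwrite('pics/s2c.png',cv2.resize(im,None,fx=3.5,fy=3.5,interpolation=cv2.INTER_CUBIC))"
```

```text
t 14.8 fence mm [-34.9  34.5] z 22.4 yawerr 0.0007 F [ -1.  -15.3  -0.2] w 0.0 [-0.0002675   0.00262723]
scene roller fence mm [-31.8  94.3] dyaw 0.014 1-iou 0.238 1049
top roller fence mm [-30. 110.] dyaw 0.0 1-iou 1.0 37
```

View pics/s2c.png

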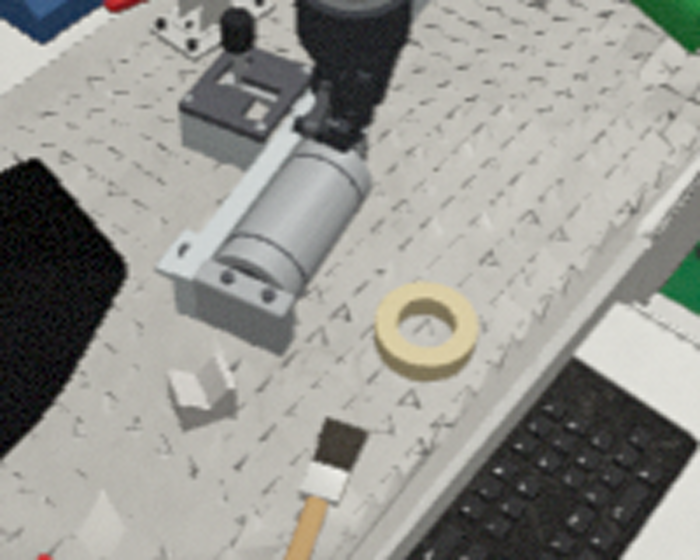

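The picture shows the roller flush to the fence and against the stop at (265,290), and the push stalls at 15 N. I'm retreating and moving above the knob.

Request:
arm_command(slide=[[0,0.25,0],[0,0.3,0],[0,1.0,0],[0,1.6,-3],[0,0,-5]], yaw=[0,0,0,0,0])

```text
t: 15.62
tcp_pos: [0.5686, -0.0002, 0.1012]
eef_rot: [0.995, 0.098, -0.002, -0.001]
ft_force: [1.1, -0.6, 0.8]
gripper_width: 0.002
gripper_force: 0.0
```

Request:
arm_command(slide=[[0,0,-5],[2.5,0,0],[3.0,0,0],[3.0,0,0],[2.4,0,0]], yaw=[0,0,0,0,0], jaw=0.2, squeeze=20)

```text
t: 16.25
tcp_pos: [0.6779, 0.0219, 0.152]
eef_rot: [0.995, 0.098, -0.0, -0.0]
ft_force: [-0.3, -0.1, 0.6]
gripper_width: 0.602
gripper_force: 0.0
```

```bash
python3 -c "
from h import *;st();o=look((-.03,.11),('scene','top'))"
```

```text
t 16.25 fence mm [75.5  6.3] z 152.0 yawerr 0.0004 F [-0.3 -0.1  0.6] w 0.6 [-4.04851196e-05 -2.42992884e-04]
scene roller fence mm [-31.5  94.6] dyaw 0.026 1-iou 0.212 1092
top roller fence mm [-18.  127.7] dyaw -0.037 1-iou 0.943 73
```

Request:
arm_command(slide=[[-0.1,0.1,3.0],[0,0,2.5],[0,0,2.5],[0,0,1.2],[0,0,0.5]], yaw=[0,0,0,0,0])

```text
t: 17.08
tcp_pos: [0.6756, 0.0205, 0.055]
eef_rot: [0.995, 0.098, -0.0, -0.0]
ft_force: [0.0, 0.7, -0.3]
gripper_width: 0.597
gripper_force: 0.0
```

Request:
arm_command(slide=[[0,0,0],[0,0,0],[0,0,0],[0,0,0],[0,0,0]], yaw=[0,0,0,0,0], jaw=-1)

```text
t: 17.7
tcp_pos: [0.6769, 0.0204, 0.0564]
eef_rot: [0.995, 0.098, 0.001, 0.0]
ft_force: [-1.1, -0.4, 5.1]
gripper_width: 0.32
gripper_force: 20.4
```

```bash
python3 -c "
from h import *;st()"
```

```text
t 17.7 fence mm [74.2  5. ] z 56.4 yawerr 0.0002 F [-1.1 -0.4  5.1] w 0.32 [0.00074785 0.0002415 ]
```

Request:
arm_command(slide=[[0,-0.3,0],[0,-0.4,0],[0,-0.4,0],[0,-0.3,0],[0,-0.1,0]], yaw=[0,0,0,0,0])

```text
t: 18.32
tcp_pos: [0.6739, 0.0352, 0.0563]
eef_rot: [0.995, 0.098, 0.001, 0.0]
ft_force: [-1.3, -1.2, 5.5]
gripper_width: 0.316
gripper_force: 20.4
```

Request:
arm_command(slide=[[0,-0.1,0],[0,-0.05,0],[0,-0.05,0],[0,-0.05,0],[0,0,0]], yaw=[0,0,0,0,0])

```text
t: 18.95
tcp_pos: [0.6734, 0.0375, 0.0563]
eef_rot: [0.995, 0.098, 0.001, 0.0]
ft_force: [-1.6, -0.9, 5.9]
gripper_width: 0.31
gripper_force: 20.4
```

```bash
python3 -c "
from h import *;st()"
```

```text
t 18.95 fence mm [74.2 22.5] z 56.3 yawerr 0.0002 F [-1.6 -0.9  5.9] w 0.31 [0.00072055 0.00034835]
```

Request:
arm_command(slide=[[0,-0.05,0],[0,-0.05,0],[0,-0.05,0],[0,0,0],[0,0,0]], yaw=[0,0,0,0,0])

```text
t: 19.58
tcp_pos: [0.6734, 0.0377, 0.0563]
eef_rot: [0.995, 0.098, 0.001, 0.001]
ft_force: [-1.0, -5.1, 5.3]
gripper_width: 0.315
gripper_force: 20.4
```

```bash
python3 - <<'E'
from h import *
st()
a=robot.camera("top")["img"][140:240,230:350,::-1];b=robot.camera("scene")["img"][160:260,220:340,::-1]
cv2.imwrite("pics/g1.png",cv2.resize(np.hstack([a,b]),(800,333),interpolation=cv2.INTER_CUBIC))
E
```

```text
t 19.57 fence mm [74.2 22.7] z 56.3 yawerr -0.0001 F [-1.  -5.1  5.3] w 0.31 [0.00088537 0.00125749]
```

View pics/g1.png

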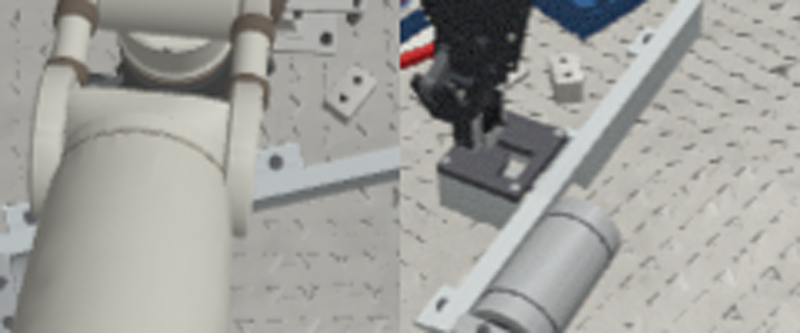

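The lever stalls at the corner (y = 22.7, 5 N). I'll back off slightly and draw it towards the robot.

Request:
arm_command(slide=[[0,0.2,0],[-0.3,0,0],[-0.5,0,0],[-0.5,0,0],[-0.5,0,0]], yaw=[0,0,0,0,0])

```text
t: 20.3
tcp_pos: [0.656, 0.0336, 0.0563]
eef_rot: [0.995, 0.098, 0.001, 0.0]
ft_force: [1.1, -0.9, 4.9]
gripper_width: 0.316
gripper_force: 20.4
```

```bash
python3 -c "
from h import *;st()"
```

```text
t 20.3 fence mm [56.3 22.1] z 56.3 yawerr 0.0002 F [ 1.1 -0.9  4.9] w 0.32 [0.00126918 0.00026744]
```

Request:
arm_command(slide=[[-0.5,0,0],[-0.5,0,0],[-0.4,0,0],[-0.2,0,0],[0,0,0]], yaw=[0,0,0,0,0])

```text
t: 20.92
tcp_pos: [0.6401, 0.0305, 0.0563]
eef_rot: [0.995, 0.098, 0.001, 0.0]
ft_force: [-0.0, -0.4, 7.3]
gripper_width: 0.322
gripper_force: 20.4
```

Request:
arm_command(slide=[[-0.1,0,0],[-0.1,0,0],[-0.1,0,0],[0,0,0],[0,0,0]], yaw=[0,0,0,0,0])

```text
t: 21.55
tcp_pos: [0.6382, 0.0301, 0.0563]
eef_rot: [0.995, 0.098, 0.002, 0.0]
ft_force: [4.7, -0.0, 5.3]
gripper_width: 0.313
gripper_force: 20.3
```

```bash
python3 -c "
from h import *;st()"
```

```text
t 21.55 fence mm [38.2 22.1] z 56.3 yawerr 0.0001 F [ 4.7 -0.   5.3] w 0.31 [0.00212061 0.00021587]
```

Request:
arm_command(slide=[[0.15,-0.2,0],[0,-0.4,0],[0,-0.4,0],[0,-0.4,0],[0,-0.3,0]], yaw=[0,0,0,0,0])

```text
t: 22.18
tcp_pos: [0.6353, 0.047, 0.0561]
eef_rot: [0.995, 0.098, 0.001, 0.0]
ft_force: [2.0, -0.1, 6.6]
gripper_width: 0.314
gripper_force: 20.5
```

Request:
arm_command(slide=[[0,-0.1,0],[0,-0.1,0],[0,-0.1,0],[0,0,0],[0,0,0]], yaw=[0,0,0,0,0])

```text
t: 22.8
tcp_pos: [0.635, 0.0483, 0.056]
eef_rot: [0.995, 0.098, 0.001, 0.002]
ft_force: [2.4, -4.6, 6.1]
gripper_width: 0.314
gripper_force: 20.5
```

```bash
python3 -c "
from h import *;st()"
```

```text
t 22.8 fence mm [38.6 40.5] z 56.0 yawerr 0.0003 F [ 2.4 -4.6  6.1] w 0.31 [0.00085429 0.00154434]
```

Request:
arm_command(slide=[[0,-0.1,0],[0,-0.1,0],[0,0,0],[0,0,0],[0,0,0]], yaw=[0,0,0,0,0])

```text
t: 23.42
tcp_pos: [0.6349, 0.0487, 0.0558]
eef_rot: [0.995, 0.098, 0.001, 0.003]
ft_force: [3.6, -10.4, 3.3]
gripper_width: 0.318
gripper_force: 20.7
```

```bash
python3 -c "
from h import *;st()"
```

```text
t 23.43 fence mm [38.6 41. ] z 55.8 yawerr 0.0001 F [  3.6 -10.4   3.3] w 0.32 [0.00099317 0.00272508]
```

Request:
arm_command(slide=[[0,0,0],[0,0,0],[0,0,0],[0,0,0],[0,0,0]], yaw=[0,0,0,0,0], jaw=0.2)

```text
t: 24.05
tcp_pos: [0.6336, 0.052, 0.0551]
eef_rot: [0.995, 0.098, -0.0, -0.0]
ft_force: [-0.3, -0.0, 0.5]
gripper_width: 0.599
gripper_force: 0.0
```

Request:
arm_command(slide=[[0,0,-2],[0,0,-4],[0,0,-5],[0,0,-5],[0,0,-3]], yaw=[0,0,0,0,0])

```text
t: 24.68
tcp_pos: [0.635, 0.0518, 0.2509]
eef_rot: [0.995, 0.098, 0.003, 0.001]
ft_force: [0.7, 0.5, -0.1]
gripper_width: 0.604
gripper_force: 0.0
```

Request:
arm_command(slide=[[0,5,0],[0,6,0],[0,6,0],[0,6,0],[0,5,0]], yaw=[0,0,0,0,0])

```text
t: 25.3
tcp_pos: [0.6887, -0.2252, 0.2473]
eef_rot: [0.995, 0.098, 0.001, 0.001]
ft_force: [0.9, 1.0, 0.5]
gripper_width: 0.6
gripper_force: 0.0
```

```bash
python3 - <<'E'
from h import *
st()
a=robot.camera("top")["img"][150:250,200:320,::-1];b=robot.camera("scene")["img"][170:290,200:344,::-1]
cv2.imwrite("pics/e.png",cv2.resize(np.hstack([cv2.resize(a,(400,333),interpolation=2),cv2.resize(b,(400,333),interpolation=2)]),(800,333)))
E
```

```text
t 25.3 fence mm [  37.8 -238.2] z 247.3 yawerr -0.0008 F [0.9 1.  0.5] w 0.6 [0.00089059 0.00059224]
```

View pics/e.png

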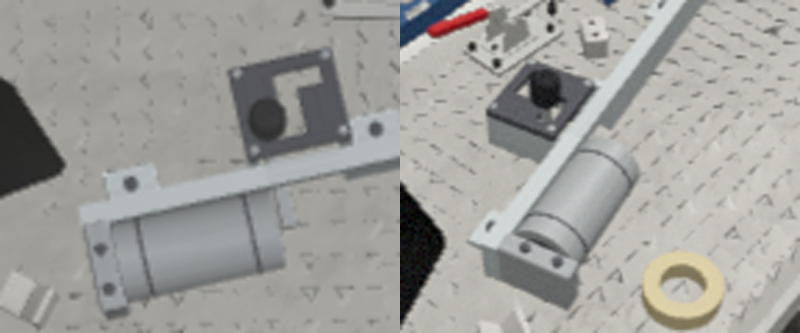

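The picture shows the roller home, the bolt bar behind its end at (288,210), and the knob in the last slot at (267,118). I'll check the knob position numerically before handing in.

```bash
python3 - <<'E'
from h import *
K=[]
for n,g in(("top",(280,185)),("scene",(252,201))):
    c=robot.camera(n);x,y=g
    m=(c["img"][y-16:y+17,x-16:x+17].max(2)<42).astype(np.uint8)
    k,l,s,ce=cv2.connectedComponentsWithStats(m);i=1+np.argmax(s[1:,4]);px=ce[i]+[x-16,y-16];K.append((c,px));print(s[i],px)
k=tri(K);d=k[:2]-PF[:2];c,q=np.cos(PF[2]),np.sin(PF[2]);print(k,c*d[0]+q*d[1],-q*d[0]+c*d[1])
E
```

```text
Traceback (most recent call last):
ValueError: attempt to get argmax of an empty sequence
```

```bash
python3 - <<'E'
from h import *
K=[]
for n,g in(("top",(280,185)),("scene",(252,201))):
    c=robot.camera(n);x,y=g
    v=c["img"][y-11:y+12,x-11:x+12].max(2).astype(int); m=(v<v.min()+22).astype(np.uint8)
    k,l,s,ce=cv2.connectedComponentsWithStats(m);i=1+np.argmax(s[1:,4]);px=ce[i]+[x-11,y-11];K.append((c,px));print(v.min(),s[i],px)
k=tri(K);d=k[:2]-PF[:2];c,q=np.cos(PF[2]),np.sin(PF[2]);print(k,c*d[0]+q*d[1],-q*d[0]+c*d[1])
E
```

```text
50 [  5   6  11  13 112] [279.40178571 185.61607143]
16 [ 7  9 10 10 64] [251.875   204.09375]
[0.63576837 0.04999247 0.07301583] 0.039651782552222015 0.0420540932947525
```

The knob measures (39.7, 42.1) mm against the expected (40, 41), so I'm handing in.

```bash
python3 -c "
from h import *;print(robot.sign_off())"
```

```text
the job is handed in; nothing more can be done
None
```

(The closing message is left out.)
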